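# Lengthen the forked board stop by one hole

### The job

Two telescoping board stops stand on the bench; the next boards are longer, so lengthen the one with the two-pronged fork on its end by exactly one hole. Squeeze its two spring buttons flush with the sleeve, slide the sleeve outward (fork end away from the foot) until the buttons snap out in the next pair of holes, and let go. Leave the stop with the flat end plate as it is.

Things in the scene. Friction and masses are not known exactly. Their poses are not given: they have to be found in the camera images.
- fork_buttons (a point): Midway between the forked stop's two domed steel buttons (12 mm wide), 50 mm above the bench, on the axis of its level square sleeve (30 x 30 mm). Stays with the foot as the sleeve slides. y axis: level, outward from foot to fork. x: across; buttons out end at x = +-20 mm, flush at +-15 (5 N each). Sleeve at start y = -78..30 mm, level fork to y = 66, 54 wide, 60 high; round foot at y = -95.
- fork_sleeve (a joint): How far (m) the forked stop's sleeve is drawn out along +y: 0 start hole, 0.032 next, 0.064 last. Three pairs of holes; buttons start in the pair nearest the fork. Locked until both buttons are flush; grip the sleeve there (buttons under the fingers) and pull: about 15 N, then less, until they snap out in the next holes and lock. Foot is fixed to the bench.
- fork_button (a joint): How far (m) the forked stop's button on the -x side is pushed in: 0 snapped out, 0.005 flush with the sleeve, 0.0065 hidden under its wall between holes. The opposite button is alike. The tube gives softly sideways up to 8 mm in its rubber block, so it centres itself between closing fingers.
- plate_sleeve (a joint): Same as fork_sleeve, for the other stop, alike but with a flat upright steel plate (54 x 50 mm, top 80 mm above the bench) at its end in place of the fork; to stay at 0. The stops lie about 0.145 m apart, one nearer the robot, one farther (either way round), both pointing roughly to the robot's left.

How it is judged:
By the outcome, as a careful person would: the job done as asked, in the order asked, and still so for the second after the job is handed in, with the robot touching nothing.
It also fails if it takes over 26 s, if anything falls off the work surface, if the arm or the gripper's body presses on something with over 40 N, if the wrist force passes 120 N, or if a joint passes its speed limit or range.

### The arm

A 7-joint arm with a two-finger parallel gripper is mounted at the origin on a cart in front of the work surface, level with it; the furniture and walls round the work are solid. World frame = base frame: x ahead of the robot, y to its left, z up, the work surface at z = 0. Lengths are in m, angles in rad, forces in N, time in s.
With the tool pointing down it reaches from about 0.35 to 0.9 m from the base axis. Payload 8.1 kg.
Tool frame: the origin (TCP) lies at the very end of the fingers, on their centre line; the grasp point (between the pads) lies 19 mm behind it; z points along the fingers, y is the line along which they close (so a half turn about z gives the same grasp; the last joint's range is limited). The gripper opens to 85 mm and grips with 20 to 120 N. Pads are 22 mm wide; open, the fingers measure 114 mm over their backs; the gripper's body (76 mm by 85 mm) begins 54 mm behind the grasp point. The pads swing forward as they close: fully open they stand 13 mm farther back than shut.
Start: joints at [-0.103, 0.434, 0.025, 1.573, -0.012, 1.134, -0.075], TCP at [0.625, -0, 0.204] pointing down, gripper open.
Joint ranges: [-2.62, 2.62], [-0.44, 2.09], [-1.27, 1.32], [0.08, 2.57], [-1.32, 4.46], [0.12, 2], [-2.74, 2.74]. Speed limits (rad/s): [2.22, 2.22, 3.01, 3.01, 3.14, 3.14, 3.14].

### API

Orientations are given as a unit quaternion [w, x, y, z].
In Python, from station import bot gives the robot as it stands.
- The arm moves only by the tool send_rows, never from a script. Its argument "increments" is a list of rows, each a list of 2 entries, a list of its own where there are three numbers: the shift along the tool's x, y, z in m, then the turn, a rotation vector about the tool's x, y, z in degrees. A call has 1 to 5 rows; each row is the pose to reach, as a shift and turn from the pose commanded when the call began, along the tool's axes at that moment; what a row does not reach only later rows make up. A row lasts 1/12 s, in which the tool goes at most 41.7 mm and 7.16 degrees, less where a joint would pass 70% of its speed; a pose out of reach is approached as far as the arm can. A call with a gripper value outside its range is refused whole. "gripper" is the gripper's target within -1 to 1 (shut at 1, half-way at 0, fully open at -1), set as the call begins (left out, the last holds). The fingers move at their own pace and stop on an object; "squeeze" is the grip in N (left out, the last holds). Time passes only in rows, so rows that repeat a pose let the fingers close. It gives the time, the measured TCP pose, the force, the opening and the grip force at its end, in the units of the state.
- bot.get_state(): the state, without advancing time (a new reading comes with each control period).
- bot.get_image(name): name is "scene" or "side" or "wrist"; returns (picture, depth): 420x560x3 uint8, blue, green, red; 420x560 float32, m along the optical axis (not along the pixel's ray), 0 where there is no reading.
- bot.camera_info(name): a dict with "camera_matrix" (3x3 intrinsics, pixels), "pose" (4x4, takes a point from camera to world coordinates). Camera axes: x right, y down, z forward; pixel columns grow to the right and rows downward; lengths in m; the calibration is good to about 2 mm. A picture is of the moment at which its call begins: read the wrist's pose just before it. camera_info takes no time and is no camera call; for the wrist camera it gives the pose at the moment of the call.
- bot.job_done(): hands the job in; it is judged then, once.
The state is a dict: "t": time; "joint_positions": joint angles; "joint_vel": joint speeds; "effort": joint torques, N m; "ee_pos": TCP position; "eef_rot": TCP orientation; "contact_force": force on the tool from outside, world axes, zero at the start; "ft_torque": the same for the moment, N m; "grip_width": finger opening in m; "finger_force": force on a finger pad.
Only numpy, scipy, OpenCV 4.12 (cv2) and the standard library are available. Lean on these libraries where they do the work, as an engineer would, in place of code of your own. Each camera call takes 0.05 s, during which the arm holds its last target. There are 200 camera calls.

## Working session

There is one attempt and no reset: what is moved stays moved. The work goes in short steps, Python scripts to look and compute and a tool call to move; the robot and the scene stay as the last step left them, time stands still between calls to the robot, and variables do not carry over. Pictures are saved under pics/ and viewed, at most 12 in all, crops included, and the job is handed in when it is done.

Besides the shell and the picture viewer there is one more tool, called as name(argument=value, ...), one argument or row to a line, values as JSON. send_rows: Moves the arm, as the interface text tells. Its arguments: {"type":"object","properties":{"increments":{"type":"array","items":{"type":"array"}},"gripper":{"type":"number"},"squeeze":{"type":"number"}},"required":["increments"]}

```bash
mkdir -p pics; cat > h.py <<'E'
import numpy as np, cv2, pickle
from station import bot
def snap(n,f):
    i=bot.camera_info(n); p,d=bot.get_image(n)
    pickle.dump((i,p,d),open(f'pics/{f}.pkl','wb')); cv2.imwrite(f'pics/{f}.png',p)
def load(f): return pickle.load(open(f'pics/{f}.pkl','rb'))
def cloud(f):
    i,p,d=load(f); K=np.array(i['camera_matrix']);T=np.array(i['pose'])
    v,u=np.mgrid[:d.shape[0],:d.shape[1]]
    P=np.stack([(u-K[0,2])*d/K[0,0],(v-K[1,2])*d/K[1,1],d],-1)
    W=P@T[:3,:3].T+T[:3,3]; W[d<=0]=np.nan
    return W
E
python3 - <<'E'
from h import *
snap('scene','s1'); snap('wrist','w1')
a=cv2.imread('pics/s1.png');b=cv2.imread('pics/w1.png')
cv2.imwrite('pics/c1.png',cv2.resize(np.vstack([a,b]),(800,1200))[:600]);cv2.imwrite('pics/c2.png',cv2.resize(b,(800,600)))
print(bot.get_state())
E
```

```text
{'t': 0.1, 'joint_positions': array([-0.10261632,  0.43514951,  0.02499298,  1.57398382, -0.011603  ,
        1.1339896 , -0.07509015]), 'joint_vel': array([-0.00017928,  0.00030688,  0.00146653, -0.00298741, -0.00232589,
        0.00172434,  0.00044973]), 'effort': array([ 3.05215610e-03, -6.71761894e+01,  1.02813520e+00, -3.16906106e+01,
        1.58212596e-02,  7.24380094e-03, -3.14591728e-05]), 'ee_pos': array([ 6.24524913e-01, -5.49567935e-05,  2.03115665e-01]), 'eef_rot': array([-4.40893807e-04,  7.07128483e-01,  7.07084739e-01, -5.34129686e-04]), 'contact_force': array([1.08228327, 0.78309692, 1.09152801]), 'ft_torque': array([ 0.02763017, -0.01859647, -0.03858892]), 'finger_force': 0.0, 'grip_width': 0.08508253198997044}
```

View pics/c1.png

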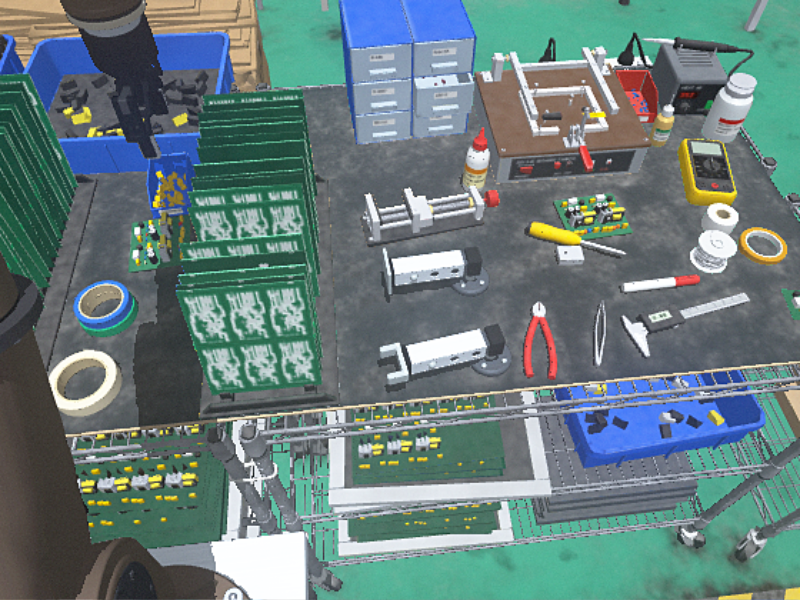

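View pics/c2.png

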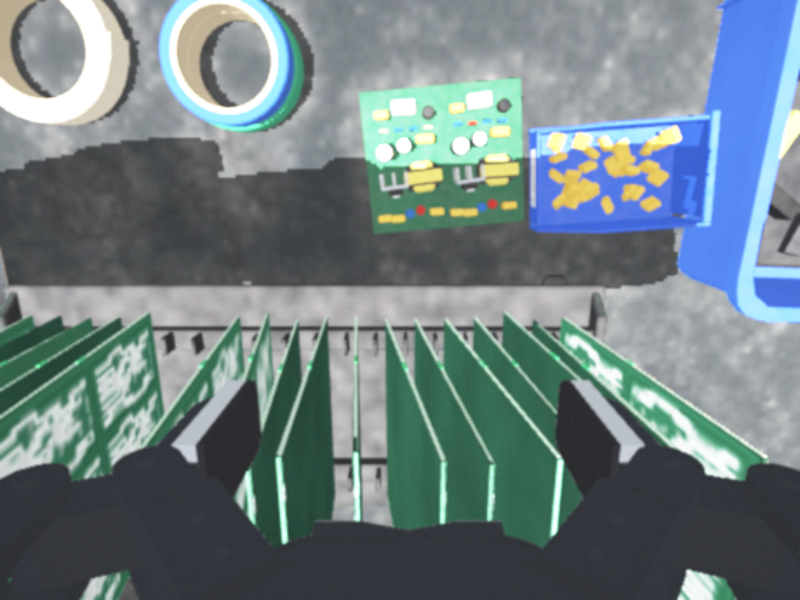

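The scene picture shows the forked stop nearer the robot (fork ~(392,362), foot ~(490,360)) and the plate stop behind it (~(430,268)). The tool is above a rack of boards to their left. Next: enlarged crop and cloud.

```bash
python3 - <<'E'
from h import *
snap('side','d1')
i,p,d=load('s1'); W=cloud('s1')
c=cv2.resize(p[160:280,255:375],None,fx=5,fy=5,interpolation=cv2.INTER_CUBIC); 
q=cv2.resize(load('d1')[1],(800,600)); cv2.imwrite('pics/c3.png',c); cv2.imwrite('pics/c4.png',q)
for (u,v) in [(276,254),(290,250),(310,243),(330,238),(345,235),(350,254),(290,190),(320,185),(230,200),(180,240),(215,130)]: print(u,v,W[v,u].round(4))
sub=W[225:275,262:360].reshape(-1,3); s=sub[(sub[:,2]>.058)&(sub[:,2]<.072)]
print(len(s)); hull=cv2.minAreaRect(s[:,:2].astype(np.float32)); print(hull, cv2.boxPoints(hull))
R=W.reshape(-1,3); r=R[(R[:,0]>.3)&(R[:,0]<.9)&(abs(R[:,1])<.5)]
for y in np.arange(-.5,.2,.05):
  m=r[(r[:,1]>y)&(r[:,1]<y+.05)]; print(round(y,2),[round(float(np.max(m[(m[:,0]>x)&(m[:,0]<x+.1)][:,2],initial=-1)),3) for x in np.arange(.3,.9,.1)])
E
```

```text
276 254 [ 0.3753 -0.2963 -0.0015]
290 250 [ 0.3437 -0.3213  0.0636]
310 243 [ 0.3539 -0.3621  0.0658]
330 238 [ 0.3617 -0.4034  0.0648]
345 235 [ 0.3633 -0.4336  0.0682]
350 254 [ 0.3508 -0.4485  0.012 ]
290 190 [ 0.4934 -0.3393  0.062 ]
320 185 [ 0.4974 -0.4052  0.0655]
230 200 [ 0.5221 -0.2059  0.0077]
180 240 [ 0.3602 -0.1175  0.1095]
215 130 [ 0.5978 -0.1915  0.1539]
1203
((0.35526973009109497, -0.36316823959350586), (0.05359601601958275, 0.17036475241184235), 8.435416221618652) [[ 0.31626585 -0.28283852]
 [ 0.34125742 -0.45136023]
 [ 0.3942736  -0.44349796]
 [ 0.36928204 -0.27497625]]
-0.5 [0.016, 0.013, 0.013, 0.049, 0.132, 0.208, -1.0]
-0.45 [0.071, 0.068, 0.071, 0.035, 0.004, 0.207, -1.0]
-0.4 [0.068, 0.069, 0.068, 0.06, 0.004, 0.207, -1.0]
-0.35 [0.07, 0.081, 0.079, 0.062, 0.003, 0.208, -1.0]
-0.3 [0.062, 0.082, 0.083, 0.062, 0.004, 0.208, -1.0]
-0.25 [0.017, 0.011, 0.009, 0.009, 0.016, 0.004, -1.0]
-0.2 [0.207, 0.211, 0.211, 0.21, 0.211, 0.003, -1.0]
-0.15 [0.209, 0.211, 0.211, 0.21, 0.211, -1.0, -1.0]
-0.1 [0.207, 0.21, 0.211, 0.21, 0.211, -1.0, -1.0]
-0.05 [0.207, 0.211, 0.451, 0.439, 0.211, -1.0, -1.0]
-0.0 [0.003, 0.003, 0.451, 0.442, 0.052, 0.088, -1.0]
0.05 [0.026, 0.039, 0.038, 0.031, 0.052, 0.088, -1.0]
0.1 [0.027, 0.039, 0.039, 0.016, 0.004, 0.089, -1.0]
0.15 [0.027, 0.04, 0.039, 0.003, 0.004, 0.088, -1.0]
```

View pics/c3.png

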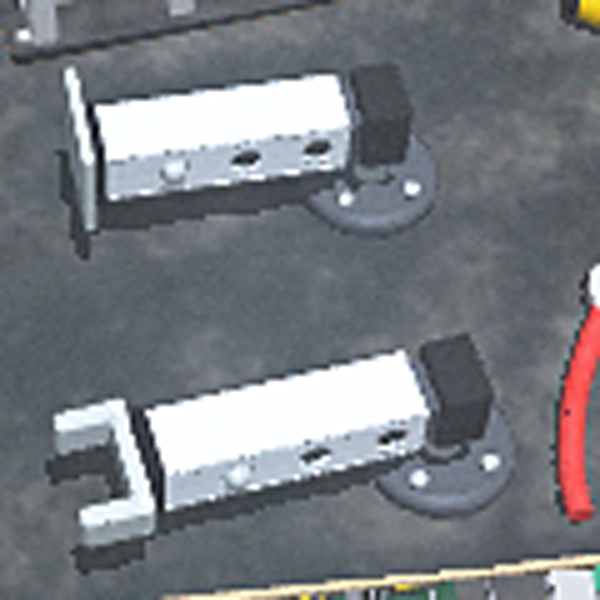

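View pics/c4.png

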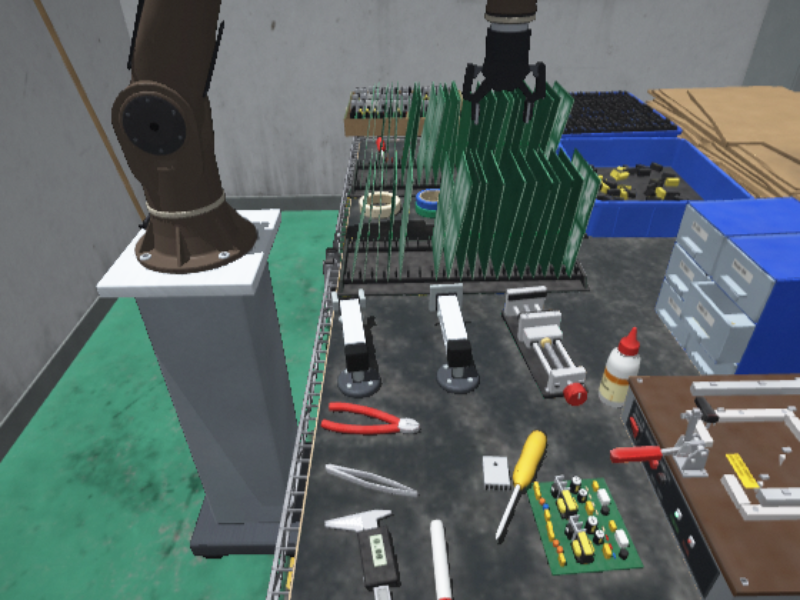

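Forked stop is the near one; the buttons' crop position is ~(238,475), i.e. image (302.6,255). I'll lift clear of the boards first, move over and refine with the wrist camera.

```bash
python3 - <<'E'
from h import *
W=cloud('s1'); m=np.zeros((420,560),np.uint8)
poly=np.array([[145,408],[165,468],[425,405],[405,350]])/5+[255,160]
cv2.fillPoly(m,[poly.round().astype(np.int32)],1)
s=W[(m>0)]; s=s[(s[:,2]>.055)&(s[:,2]<.075)]
print(len(s),np.median(s,0)); vx,vy,x0,y0=cv2.fitLine(s[:,:2].astype(np.float32),cv2.DIST_HUBER,0,.01,.01).ravel(); print(vx,vy,x0,y0)
t=(s[:,:2]-[x0,y0])@[vx,vy]; print(np.percentile(t,[0,2,98,100])); print('btn',W[253:258,300:306].reshape(-1,3)[::5])
E
```

```text
713 [ 0.35685763 -0.36509424  0.06465403]
0.16156718 -0.9868617 0.35675275 -0.3659706
[-0.05358617 -0.05142999  0.05327304  0.05754109]
btn [[ 0.33760253 -0.34034279  0.05883302]
 [ 0.34043078 -0.35089551  0.0520331 ]
 [ 0.33751749 -0.34843553  0.05358341]
 [ 0.33484955 -0.34604018  0.05472732]
 [ 0.33429979 -0.34408718  0.05213936]
 [ 0.33330507 -0.34203854  0.05033009]]
```

send_rows(
  increments=[
    [[0,0,-0.04],[0,0,0]],
    [[0,0,-0.08],[0,0,0]],
    [[0,0,-0.11],[0,0,0]],
    [[-0.03,-0.02,-0.12],[0,0,0]],
    [[-0.06,-0.05,-0.12],[0,0,0]],
  ],
  gripper=-1,
)

```text
t: 0.57
ee_pos: [0.5779, -0.0582, 0.3263]
eef_rot: [0.002, 0.706, 0.709, 0.002]
contact_force: [-1.5, -1.8, -0.1]
grip_width: 0.0852
finger_force: 0.0
```

send_rows(
  increments=[
    [[-0.032,-0.025,0],[0,0,-2]],
    [[-0.063,-0.05,0],[0,0,-4]],
    [[-0.095,-0.075,0],[0,0,-6]],
    [[-0.127,-0.1,0],[0,0,-8]],
    [[-0.158,-0.125,0],[0,0,-9.3]],
  ],
)

```text
t: 0.98
ee_pos: [0.4488, -0.2189, 0.3238]
eef_rot: [-0.0, 0.647, 0.763, 0.0]
contact_force: [0.3, -0.6, 0.1]
grip_width: 0.0856
finger_force: 0.0
```

```bash
cat >> h.py <<'E'
from scipy.spatial.transform import Rotation as Ro
def tool(P):
    s=bot.get_state(); w=s['eef_rot']; R=Ro.from_quat([w[1],w[2],w[3],w[0]])
    return R.inv().apply(np.array(P)-s['ee_pos'])*1e3, s, R
E
python3 - <<'E'
from h import *
v,s,R=tool([.353,-.3423,.2]); print(v.round(1),s['ee_pos'],s['t'],s['joint_positions'].round(2)); 
g=np.arctan2(-R.as_matrix()[0,0],R.as_matrix()[1,0]); print('yaw',np.degrees(g)); print(R.as_matrix().round(3))
E
```

```text
[-106.2 -114.6  123.8] [ 0.44878216 -0.21885913  0.323756  ] 0.9833 [ 0.24  0.14  0.13  1.68 -0.02  1.32  0.53]
yaw 9.3928853799215
[[-0.163  0.987  0.   ]
 [ 0.987  0.163  0.   ]
 [ 0.     0.    -1.   ]]
```

send_rows(
  increments=[
    [[-0.026,-0.029,0],[0,0,0]],
    [[-0.053,-0.057,0],[0,0,0]],
    [[-0.08,-0.086,0.02],[0,0,0]],
    [[-0.106,-0.1145,0.05],[0,0,0]],
    [[-0.106,-0.1145,0.09],[0,0,0]],
  ],
)

```text
t: 1.4
ee_pos: [0.3522, -0.3462, 0.2408]
eef_rot: [0.004, 0.65, 0.76, -0.001]
contact_force: [0.7, -0.5, -0.6]
grip_width: 0.0855
finger_force: 0.0
```

send_rows(
  increments=[
    [[0,0,0],[0,0,0]],
    [[0,0,0],[0,0,0]],
  ],
)

```text
t: 1.57
ee_pos: [0.3539, -0.3391, 0.2375]
eef_rot: [-0.002, 0.648, 0.762, -0.0]
contact_force: [0.3, 0.1, 1.4]
grip_width: 0.0854
finger_force: 0.0
```

```bash
python3 - <<'E'
from h import *
snap('wrist','w2'); cv2.imwrite('pics/c5.png',cv2.resize(load('w2')[1],(800,600)))
v,s,R=tool([.353,-.3423,.05]); print(v.round(1),s['ee_pos'],s['t'])
E
```

```text
[ -2.6  -3.1 189.3] [ 0.35567253 -0.33941299  0.23926201] 1.6167
```

View pics/c5.png

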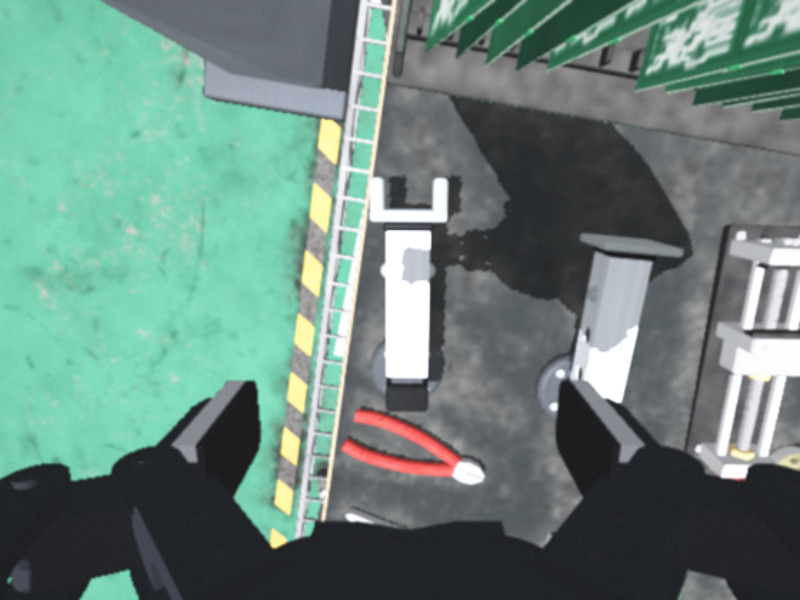

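The wrist view shows the sleeve aligned vertically (x 386–430, y 230–379), both buttons at about (387,270) and (431,270), plus the fork at the top.

```bash
python3 - <<'E'
from h import *
i,p,d=load('w2'); K=np.array(i['camera_matrix']);T=np.array(i['pose'])
def ray(u,v,z):
    r=T[:3,:3]@np.linalg.inv(K)@[u*.7,v*.7,1]; return T[:3,3]+r*(z-T[2,3])/r[2]
for q in [(384,270,.05),(434,270,.05),(386,230,.065),(431,230,.065),(386,378,.065),(428,379,.065)]: print(q,ray(*q).round(4))
B=(ray(384,270,.05)+ray(434,270,.05))/2
W=cloud('w2'); s=W[150:275,255:320].reshape(-1,3); s=s[(s[:,2]>.062)&(s[:,2]<.068)]
# exclude fork (beyond 35mm)
t=(s[:,:2]-B[:2])@[-.1616,.9869]; s=s[t<28]; f=cv2.minAreaRect(s[t[t<28]<.028][:,:2].astype(np.float32)); print(len(s),f)
v,st,R=tool(B); print('B',B,v.round(1),st['ee_pos'])
crop=cv2.resize(p[110:290,240:330],None,fx=3.3,fy=3.3,interpolation=cv2.INTER_CUBIC); cv2.imwrite('pics/c6.png',crop)
E
```

```text
(384, 270, 0.05) [ 0.337  -0.3441  0.05  ]
(434, 270, 0.05) [ 0.3733 -0.3382  0.05  ]
(386, 230, 0.065) [ 0.3345 -0.3131  0.065 ]
(431, 230, 0.065) [ 0.3652 -0.3081  0.065 ]
(386, 378, 0.065) [ 0.3509 -0.4221  0.065 ]
(428, 379, 0.065) [ 0.382  -0.4178  0.065 ]
3248 ((0.3584834933280945, -0.3718577027320862), (0.031218452379107475, 0.11645279079675674), 8.946755409240723)
B [ 0.35514122 -0.34110618  0.05      ] [ -1.7  -0.8 189.3] [ 0.35567253 -0.33941299  0.23926201]
```

```bash
python3 - <<'E'
from h import *
W=cloud('w2').reshape(-1,3); W=W[(abs(W[:,1]+.34)<.04)]
for x in np.arange(.22,.34,.01): print(round(x,2),np.nanmax(W[(W[:,0]>x)&(W[:,0]<x+.01)][:,2],initial=-1).round(3),end=' ')
E
```

```text
0.22 -0.938 0.23 -0.938 0.24 -1.0 0.25 -1.0 0.26 -1.0 0.27 0.331 0.28 0.344 0.29 0.351 0.3 0.343 0.31 0.355 0.32 0.364 0.33 0.365 0.34 0.365
```

send_rows(
  increments=[
    [[-0.0017,-0.0014,0.035],[0,0,0.4]],
    [[-0.0017,-0.0014,0.07],[0,0,0.4]],
    [[-0.0017,-0.0014,0.1],[0,0,0.4]],
    [[-0.0017,-0.0014,0.13],[0,0,0.4]],
    [[-0.0017,-0.0014,0.13],[0,0,0.4]],
  ],
)

```text
t: 2.03
ee_pos: [0.3542, -0.3395, 0.1061]
eef_rot: [-0.002, 0.649, 0.761, 0.0]
contact_force: [0.0, 0.3, -0.1]
grip_width: 0.0855
finger_force: 0.0
```

```bash
python3 - <<'E'
from h import *
v,s,R=tool([.3545,-.341,.028]); print(v.round(1),s['ee_pos'],s['t'],R.as_matrix().round(3))
E
```

```text
[-1.8  0.3 78.1] [ 0.35419316 -0.33951427  0.10614032] 2.0333 [[-0.157  0.988 -0.003]
 [ 0.988  0.157  0.003]
 [ 0.004 -0.003 -1.   ]]
```

send_rows(
  increments=[
    [[-0.0015,0,0.025],[0,0,0]],
    [[-0.0015,0,0.05],[0,0,0]],
    [[-0.0015,0,0.07],[0,0,0]],
    [[-0.0015,0,0.078],[0,0,0]],
    [[-0.0015,0,0.078],[0,0,0]],
  ],
)

```text
t: 2.45
ee_pos: [0.3557, -0.3431, 0.0313]
eef_rot: [0.0, 0.65, 0.76, 0.0]
contact_force: [0.2, 0.4, 0.3]
grip_width: 0.0854
finger_force: 0.0
```

```bash
python3 - <<'E'
from h import *
snap('wrist','w3'); snap('scene','s3')
a=cv2.resize(load('w3')[1],(400,300)); b=cv2.resize(load('s3')[1][160:280,225:385],(800,600))
a=cv2.resize(load('w3')[1],(800,600))[150:600]
cv2.imwrite('pics/c7.png',np.hstack([cv2.resize(a,(400,225)),cv2.resize(b,(300,225))]))
cv2.imwrite('pics/c7.png',np.vstack([cv2.resize(a,(530,300)),cv2.resize(b[50:],(530,300))]))
v,s,R=tool([.3545,-.341,.028]); print(v.round(1),s['ee_pos'],s['t'],s['contact_force'])
E
```

```text
[ 3.1 -1.   4.5] [ 0.35593027 -0.34394337  0.03250614] 2.55 [0.36201906 0.1305277  1.01393779]
```

View pics/c7.png

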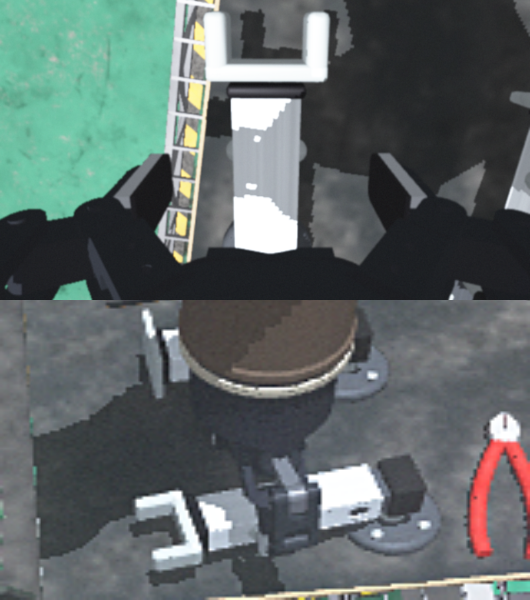

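The view shows fingers straddling the sleeve with clearance; buttons at about (228,150) and (304,150). I'll check the button position relative to the pads.

```bash
python3 - <<'E'
from h import *
for f,a,b in [('w3',(241,262),(321,262)),('w2',(269,189),(303.8,189))]:
    i,p,d=load(f); K=np.array(i['camera_matrix']);T=np.array(i['pose'])
    o=[]
    for u,v in (a,b):
        r=T[:3,:3]@np.linalg.inv(K)@[u,v,1]; o.append(T[:3,3]+r*(.05-T[2,3])/r[2])
    B=(o[0]+o[1])/2; v,s,R=tool(B); print(f,B.round(4),np.linalg.norm(o[0]-o[1]).round(4),v.round(1))
    # camera offset in tool frame now
    print((R.inv().apply(T[:3,3]-s['ee_pos'])*1e3).round(1), s['ee_pos'], np.array(R.inv().as_matrix()@T[:3,:3]).round(3).tolist())
i,p,d=load('w3'); 
c=cv2.resize(p[200:350,200:360],None,fx=5,fy=5,interpolation=cv2.INTER_CUBIC)[:600]
# draw projections of pad-width edges (tool x=+-11, y=+-42, z=-32 (open tip))
K=np.array(i['camera_matrix']);T=np.array(i['pose'])
_,s,R=tool([0,0,0])
for x in(-11,0,11):
  for y in(-15,15):
    P=T[:3,:3].T@(s['ee_pos']+R.apply(np.array([x,y,-19])/1e3)-T[:3,3]); u=K@P/P[2]
    print(x,y,u[:2]); cv2.circle(c,tuple(((u[:2]-200)*5).astype(int).tolist()),4,(0,0,255),-1)
cv2.imwrite('pics/c8.png',c)
E
```

```text
w3 [ 0.3538 -0.3413  0.05  ] 0.038 [  2.9  -1.7 -17.5]
[  67.6    0.6 -170.5] [ 0.35593027 -0.34394337  0.03250614] [[0.0, -0.966, -0.258], [1.0, 0.001, -0.002], [0.002, -0.258, 0.966]]
w2 [ 0.3552 -0.3411  0.05  ] 0.0366 [  2.9  -0.2 -17.5]
[ 7.100e+01  1.000e-01 -3.769e+02] [ 0.35593027 -0.34394337  0.03250614] [[0.004, -0.967, -0.256], [1.0, 0.005, -0.004], [0.005, -0.256, 0.967]]
-11 -15 [253.34170478 290.18373832]
-11 15 [315.74762377 290.2460604 ]
0 -15 [252.79147647 269.02466675]
0 15 [316.28031578 269.08147667]
11 -15 [252.22181793 247.11840357]
11 15 [316.83182474 247.16926966]
```

View pics/c8.png

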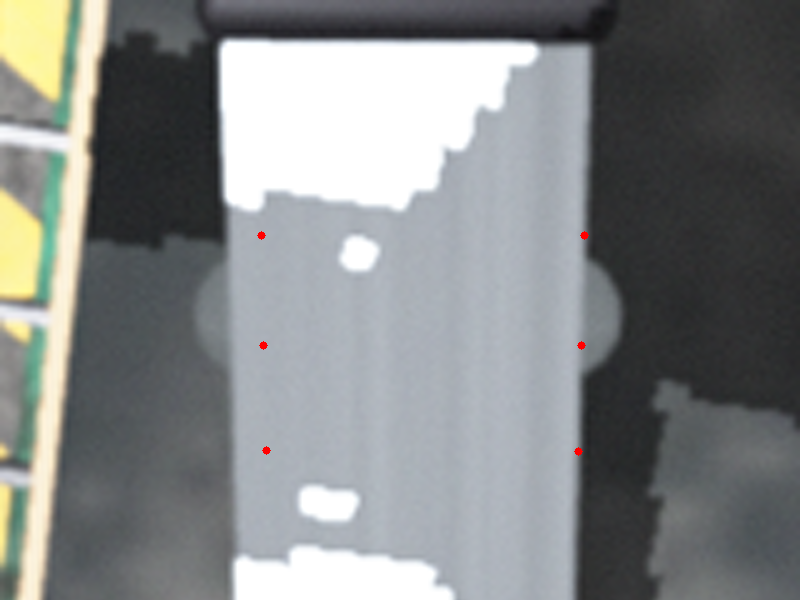

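Buttons lie ~3 mm ahead of the pad centre and ~1.5 mm toward −y of the tool; correcting, then closing.

send_rows(
  increments=[
    [[0.003,-0.0015,0.003],[0,0,0]],
    [[0.003,-0.0015,0.003],[0,0,0]],
    [[0.003,-0.0015,0.003],[0,0,0]],
  ],
)

```text
t: 2.8
ee_pos: [0.3527, -0.3406, 0.0286]
eef_rot: [0.001, 0.65, 0.76, 0.0]
contact_force: [-0.3, 0.3, 0.5]
grip_width: 0.0855
finger_force: 0.0
```

```bash
python3 - <<'E'
from h import *
for k in range(3):
    i=bot.camera_info('wrist'); v,s,R=tool([.3538,-.3413,.05]); print(v.round(1),s['ee_pos'].round(4)); snap('wrist','w4')
E
```

```text
[ -0.8   1.  -21.4] [ 0.3527 -0.3406  0.0286]
[ -0.8   1.1 -21.6] [ 0.3527 -0.3407  0.0284]
[ -0.7   1.1 -21.7] [ 0.3527 -0.3408  0.0283]
```

Well aligned. Close.

send_rows(
  increments=[
    [[0,0,0],[0,0,0]],
    [[0,0,0],[0,0,0]],
    [[0,0,0],[0,0,0]],
    [[0,0,0],[0,0,0]],
    [[0,0,0],[0,0,0]],
  ],
  gripper=1,
  squeeze=60,
)

```text
t: 3.37
ee_pos: [0.3527, -0.3407, 0.028]
eef_rot: [0.0, 0.65, 0.76, 0.0]
contact_force: [2.2, 2.3, 10.4]
grip_width: 0.0284
finger_force: 59.8
```

send_rows(
  increments=[
    [[0,0,0],[0,0,0]],
    [[0,0,0],[0,0,0]],
    [[0,0,0],[0,0,0]],
    [[0,0,0],[0,0,0]],
    [[0,0,0],[0,0,0]],
  ],
)

```text
t: 3.78
ee_pos: [0.3527, -0.3407, 0.028]
eef_rot: [0.0, 0.65, 0.76, 0.0]
contact_force: [-0.4, 1.2, 4.9]
grip_width: 0.0282
finger_force: 60.1
```

send_rows(
  increments=[
    [[0.003,0,0],[0,0,0]],
    [[0.006,0,0],[0,0,0]],
    [[0.009,0,0],[0,0,0]],
    [[0.012,0,0],[0,0,0]],
    [[0.015,0,0],[0,0,0]],
  ],
)

```text
t: 4.2
ee_pos: [0.3531, -0.3384, 0.0286]
eef_rot: [0.01, 0.652, 0.758, -0.004]
contact_force: [7.2, -53.1, -47.4]
grip_width: 0.028
finger_force: 62.4
```

```bash
python3 - <<'E'
from h import *
print(bot.get_state()); snap('wrist','w5'); snap('side','d5')
a=cv2.resize(load('w5')[1],(800,600)); b=cv2.resize(load('d5')[1][190:290,190:310],(720,600))
cv2.imwrite('pics/c9.png',np.hstack([cv2.resize(a,(440,330)),cv2.resize(b,(360,330))]))
i,p,d=load('w5'); K=np.array(i['camera_matrix']); print(K)
E
```

```text
{'t': 4.2, 'joint_positions': array([ 0.49524723,  0.44561751,  0.1984181 ,  2.11674904, -0.14043034,
        0.5725702 ,  0.94125743]), 'joint_vel': array([-0.0462279 , -0.02433909,  0.02513832,  0.04535522,  0.0158391 ,
       -0.06624842, -0.05146048]), 'effort': array([-15.18708229, -70.16545057, -13.93898249,  -3.94419551,
        -6.33695081,  14.85748619,  -0.16925435]), 'ee_pos': array([ 0.35311746, -0.33838826,  0.0285867 ]), 'eef_rot': array([ 0.00953556,  0.6521816 ,  0.75799098, -0.00423243]), 'contact_force': array([  7.20824588, -53.14933969, -47.35724362]), 'ft_torque': array([-11.18664051,  -1.34251668,   0.21383315]), 'finger_force': 62.39160977391293, 'grip_width': 0.028025956380974208}
[[346.58420994   0.         285.27308048]
 [  0.         346.58420994 213.73023103]
 [  0.           0.           1.        ]]
```

View pics/c9.png

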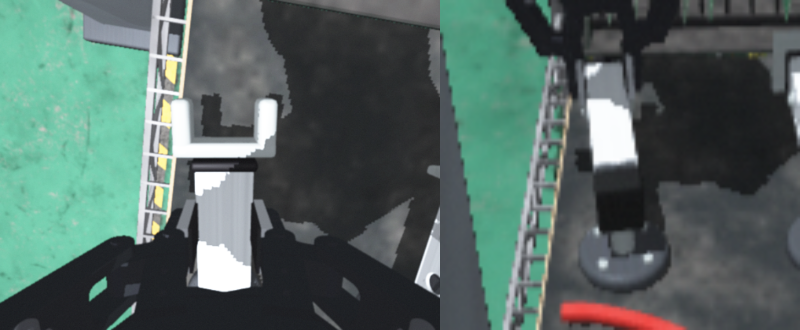

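The view shows the pads gripping and the sleeve still in place; force has built up. I hold briefly to see if it settles.

send_rows(
  increments=[
    [[0,0,0],[0,0,0]],
    [[0,0,0],[0,0,0]],
    [[0,0,0],[0,0,0]],
  ],
)

```text
t: 4.55
ee_pos: [0.3529, -0.3384, 0.0285]
eef_rot: [0.009, 0.652, 0.758, -0.004]
contact_force: [7.4, -43.7, -37.3]
grip_width: 0.0282
finger_force: 63.8
```

```bash
python3 - <<'E'
from h import *
_,s,R=tool([0,0,0]); print(s['joint_positions'].round(4),R.as_matrix().round(4),s['contact_force'],s['ft_torque'])
# sleeve front edge & fork: measure from depth cloud w4 (before) vs w5 (after): fork top points z .07-.085
for f in ('w2','w4','w5'):
    W=cloud(f).reshape(-1,3); q=W[(W[:,2]>.074)&(W[:,2]<.086)&(abs(W[:,0]-.345)<.035)&(W[:,1]>-.31)&(W[:,1]<-.2)]
    print(f,len(q),(q.mean(0)).round(4), np.percentile(q[:,:2]@[-.153,.988],[1,5,50,95,99]).round(4))
E
```

```text
[ 0.4957  0.446   0.1985  2.1163 -0.1408  0.5735  0.9416] [[-0.1487  0.9889  0.0084]
 [ 0.9887  0.1488 -0.0182]
 [-0.0192  0.0056 -0.9998]] [  7.3552599  -43.65229633 -37.26340099] [-9.10636022 -1.12120044  0.249592  ]<stdin>:6: RuntimeWarning: Mean of empty slice.
  ret = um.true_divide(
Traceback (most recent call last):
IndexError: index -1 is out of bounds for axis 0 with size 0
```

send_rows(
  increments=[
    [[-0.005,0,0],[0,0,0]],
    [[-0.01,0,0],[0,0,0]],
    [[-0.012,0,0],[0,0,0]],
    [[-0.012,0,0],[0,0,0]],
  ],
)

```text
t: 4.88
ee_pos: [0.3527, -0.3395, 0.0281]
eef_rot: [0.002, 0.651, 0.759, -0.0]
contact_force: [1.3, -7.9, -0.5]
grip_width: 0.0282
finger_force: 69.0
```

send_rows(
  increments=[
    [[0,0,0],[0,0,0]],
    [[0,0,0],[0,0,0]],
    [[0,0,0],[0,0,0]],
  ],
  squeeze=30,
)

```text
t: 5.13
ee_pos: [0.3527, -0.3395, 0.0281]
eef_rot: [0.002, 0.65, 0.76, -0.001]
contact_force: [1.6, -8.9, -1.5]
grip_width: 0.028
finger_force: 68.8
```

```bash
python3 - <<'E'
from h import *
_,s,R=tool([0,0,0]); print(s['joint_positions'].round(4),R.as_matrix().round(4),s['contact_force'],s['ft_torque'])
snap('wrist','w6')
E
```

```text
[ 0.5111  0.4538  0.1905  2.1009 -0.1464  0.5953  0.9584] [[-0.1539  0.9881  0.0021]
 [ 0.9881  0.1539 -0.0033]
 [-0.0036  0.0016 -1.    ]] [ 1.56451666 -8.87803168 -1.48682882] [-1.86314366 -0.27950418 -0.01952959]
```

```bash
python3 - <<'E'
from h import *
i,p,d=load('w6'); c=cv2.resize(p[190:320,190:363],None,fx=4.6,fy=4.6,interpolation=cv2.INTER_CUBIC)
c=cv2.convertScaleAbs(c,alpha=1.6,beta=15); cv2.imwrite('pics/c10.png',c); print(c.shape)
E
```

```text
(598, 796, 3)
```

View pics/c10.png

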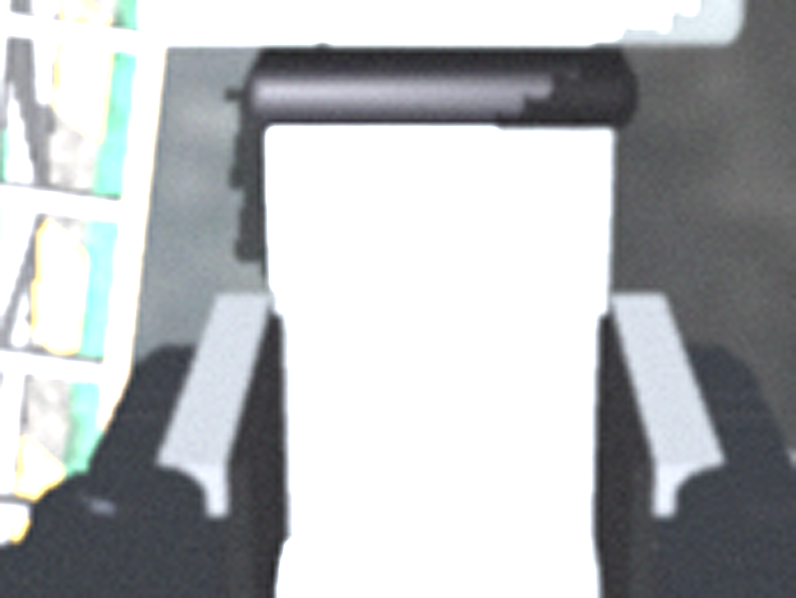

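The crop shows pads well centred on the button location, pressing ~1 mm into each side. The buttons may be overpressed; I'll regrip more gently.

send_rows(
  increments=[
    [[-0.003,0,0],[0,0,0]],
    [[-0.003,0,0],[0,0,0]],
    [[-0.003,0,0],[0,0,0]],
  ],
  gripper=-0.3,
  squeeze=25,
)

```text
t: 5.43
ee_pos: [0.3519, -0.3396, 0.0274]
eef_rot: [-0.001, 0.65, 0.76, 0.0]
contact_force: [0.2, -0.4, -0.5]
grip_width: 0.0558
finger_force: 0.0
```

send_rows(
  increments=[
    [[0,0,0],[0,0,0]],
    [[0,0,0],[0,0,0]],
    [[0,0,0],[0,0,0]],
    [[0,0,0],[0,0,0]],
    [[0,0,0],[0,0,0]],
  ],
  gripper=1,
)

```text
t: 5.85
ee_pos: [0.3524, -0.3401, 0.0278]
eef_rot: [-0.0, 0.65, 0.76, 0.0]
contact_force: [-0.7, 1.4, 4.2]
grip_width: 0.0292
finger_force: 29.5
```

send_rows(
  increments=[
    [[0.002,0,0],[0,0,0]],
    [[0.004,0,0],[0,0,0]],
    [[0.006,0,0],[0,0,0]],
    [[0.008,0,0],[0,0,0]],
  ],
)

```text
t: 6.18
ee_pos: [0.3526, -0.3386, 0.0282]
eef_rot: [0.005, 0.651, 0.759, -0.002]
contact_force: [3.9, -24.9, -18.0]
grip_width: 0.0291
finger_force: 26.3
```

```bash
python3 - <<'E'
from h import *
snap('scene','s7'); snap('wrist','w7')
def g(f): return cv2.cvtColor(load(f)[1],cv2.COLOR_BGR2GRAY).astype(np.float32)
for a,b in (('s1','s3'),('s3','s7')):
    A=g(a)[236:275,262:290];B=g(b)[230:281,256:296]
    r=cv2.matchTemplate(cv2.resize(B,None,fx=8,fy=8,interpolation=2),cv2.resize(A,None,fx=8,fy=8,interpolation=2),cv2.TM_CCOEFF_NORMED)
    m=cv2.minMaxLoc(r); print(a,b,m[1],(np.array(m[3])/8-6))
_,s,R=tool([0,0,0]); print(s['ee_pos'],s['contact_force'],s['finger_force'],s['grip_width'],s['t'])
# visible sleeve front row along center column & pad notch
for f in ('w4','w6','w7'):
    G=g(f); print(f,[int(x) for x in G[195:230,285]])
E
```

```text
s1 s3 0.9620480537414551 [0.    0.125]
s3 s7 0.937637209892273 [-0.75   0.375]
[ 0.35256797 -0.33858493  0.02819788] [  2.79073051 -18.70071862 -15.55800606] 26.471052167908056 0.029194224314141305 6.2833
w4 [252, 250, 244, 181, 77, 29, 20, 22, 27, 39, 54, 71, 90, 100, 103, 99, 87, 73, 57, 45, 37, 108, 241, 255, 255, 255, 255, 255, 255, 255, 255, 255, 255, 255, 255]
w6 [252, 251, 249, 244, 177, 73, 22, 20, 27, 26, 37, 56, 73, 91, 100, 99, 92, 83, 71, 55, 45, 39, 149, 255, 255, 255, 255, 255, 255, 255, 255, 255, 255, 255, 255]
w7 [253, 252, 252, 251, 247, 193, 93, 30, 21, 25, 27, 31, 41, 61, 81, 95, 102, 102, 93, 82, 66, 50, 42, 50, 179, 255, 255, 255, 255, 255, 255, 255, 255, 255, 255]
```

send_rows(
  increments=[
    [[-0.006,0,0],[0,0,0]],
    [[-0.008,0,0],[0,0,0]],
    [[-0.008,0,0],[0,0,0]],
    [[-0.008,0,0],[0,0,0]],
  ],
  squeeze=110,
  gripper=1,
)

```text
t: 6.62
ee_pos: [0.353, -0.3408, 0.0284]
eef_rot: [0.001, 0.65, 0.76, 0.0]
contact_force: [-0.4, 2.5, 10.7]
grip_width: 0.0268
finger_force: 109.9
```

send_rows(
  increments=[
    [[0.003,0,0.001],[0,0,0]],
    [[0.006,0,0.003],[0,0,0]],
    [[0.009,0,0.005],[0,0,0]],
    [[0.011,0,0.006],[0,0,0]],
    [[0.011,0,0.006],[0,0,0]],
  ],
)

```text
t: 7.03
ee_pos: [0.3579, -0.3386, 0.0279]
eef_rot: [0.011, 0.651, 0.759, -0.001]
contact_force: [-0.3, -10.3, 57.2]
grip_width: 0.0266
finger_force: 117.1
```

send_rows(
  increments=[
    [[0,0,-0.002],[0,0,0]],
    [[0.002,0,-0.0036],[0,0,0]],
    [[0.002,0,-0.0036],[0,0,0]],
    [[0.002,0,-0.0036],[0,0,0]],
  ],
)

```text
t: 7.37
ee_pos: [0.3547, -0.3382, 0.0284]
eef_rot: [0.009, 0.652, 0.758, -0.002]
contact_force: [3.5, -26.7, 6.2]
grip_width: 0.0268
finger_force: 113.9
```

```bash
python3 - <<'E'
from h import *
v,s,R=tool([.353,-.3408,.028]); print(v.round(1),R.as_matrix().round(3).tolist(),s['contact_force'],s['ft_torque'],s['joint_positions'].round(3))
E
```

```text
[-2.3 -2.1  0.5] [[-0.15, 0.989, 0.011], [0.988, 0.15, -0.016], [-0.017, 0.008, -1.0]] [  3.51844884 -26.68085878   6.21645899] [-5.50029733 -0.38910965  0.04957007] [ 0.499  0.447  0.195  2.114 -0.144  0.574  0.946]
```

```bash
python3 - <<'E'
from h import *
import re
_,s,R0=tool([0,0,0])
i,p,d=load('w6'); K=np.array(i['camera_matrix'])
# camera in tool frame (from earlier): origin (67.6+3.? ) -> use nominal from state at w6
tc=Ro.from_matrix(np.array([[-.1539,.9881,.0021],[.9881,.1539,-.0033],[-.0036,.0016,-1]])); e=np.array([.3527,-.3395,.0281])
T=np.array(i['pose']); o=tc.inv().apply(T[:3,3]-e)*1e3
for n,(u,v) in dict(Ltip=(270,295),Lmid=(250,378),Ltop=(230,465),Rtip=(615,295),Rtop=(655,465),SLnotch=(283,312),SRnotch=(600,312),SL=(271,295),SR=(611,295),SLf=(266,128),SRf=(613,128)).items():
    r=tc.inv().apply(T[:3,:3]@np.linalg.inv(K)@[190+u/4.6,190+v/4.6,1])
    if n[0]=='S': k=(-36.9-o[2])/r[2]
    else: k=(11-o[0])/r[0]
    print(n,(o+k*r).round(1))
print(o.round(1))
E
```

```text
Ltip [ 11.  -15.4 -31.1]
Lmid [ 11.  -15.2 -49.6]
Ltop [ 11.  -14.9 -64.8]
Rtip [ 11.   17.1 -31.1]
Rtop [ 11.   16.5 -64.8]
SLnotch [ 11.7 -13.6 -36.9]
SRnotch [ 11.7  15.1 -36.9]
SL [ 13.3 -14.6 -36.9]
SR [ 13.3  16.1 -36.9]
SLf [ 29.  -14.6 -36.9]
SRf [ 29.   15.8 -36.9]
[  67.     0.6 -171.6]
```

```bash
python3 - <<'E'
from h import *
i,p,d=load('w6'); T=np.array(i['pose'])
tc=Ro.from_matrix(np.array([[-.1539,.9881,.0021],[.9881,.1539,-.0033],[-.0036,.0016,-1]])); e=np.array([.3527,-.3395,.0281])
W=cloud('w6')
for u,v in [(240,298),(235,320),(225,350),(215,380),(205,420),(190,450),(400,200),(400,400),(640,310),(680,420),(200,250)]:
    a,b=int(190+u/4.6),int(190+v/4.6); print(u,v,(tc.inv().apply(W[b,a]-e)*1e3).round(1),W[b,a].round(3))
E
```

```text
240 298 [ 12.4 -17.8 -34.4] [ 0.333 -0.33   0.062]
235 320 [ 12.1 -17.7 -39.2] [ 0.333 -0.33   0.067]
225 350 [ 12.6 -17.8 -47.5] [ 0.333 -0.33   0.076]
215 380 [ 12.5 -17.9 -52.6] [ 0.333 -0.33   0.081]
205 420 [ 12.2 -17.6 -59.5] [ 0.333 -0.33   0.088]
190 450 [ 12.2 -18.  -64.2] [ 0.333 -0.33   0.092]
400 200 [ 22.7  -3.3 -37.5] [ 0.346 -0.317  0.065]
400 400 [  4.1  -3.4 -38.3] [ 0.349 -0.336  0.066]
640 310 [ 12.   18.7 -36.8] [ 0.369 -0.325  0.065]
680 420 [ 12.3  18.7 -59.7] [ 0.369 -0.324  0.088]
200 250 [ -5.2 -31.2  26.1] [ 0.323 -0.35   0.002]
```

The depth settles it: the fingertips actually end at z≈0.060, gripping only the sleeve's top 5 mm, above the buttons. Real tips sit ~31 mm behind the nominal TCP. Release, go ~27 mm lower, and regrip.

send_rows(
  increments=[
    [[-0.008,0,-0.002],[0,0,0]],
    [[-0.014,0,-0.0024],[0,0,0]],
    [[-0.014,0,-0.0024],[0,0,0]],
    [[-0.014,0,-0.0024],[0,0,0]],
  ],
  gripper=-0.5,
  squeeze=60,
)

```text
t: 7.7
ee_pos: [0.3521, -0.3409, 0.0273]
eef_rot: [-0.001, 0.65, 0.76, 0.0]
contact_force: [0.8, 0.1, 0.5]
grip_width: 0.0639
finger_force: 0.0
```

```bash
python3 - <<'E'
from h import *
snap('wrist','w8'); snap('side','d8')
v,s,R=tool([.3538,-.3413,.05]); print(v.round(1),s['ee_pos'],s['grip_width'],s['contact_force'])
i,p,d=load('w8'); W=cloud('w8'); L=(R.inv().apply((W-s['ee_pos']).reshape(-1,3))*1e3).reshape(W.shape)
# finger tip: nearest pts with |y| 25-45 , x in 0..16
for sgn in(-1,1):
    m=(L[...,1]*sgn>24)&(L[...,1]*sgn<46)&(L[...,0]>5)&(L[...,0]<18)&(L[...,2]<-15)&(L[...,2]>-90); q=L[m]; print(len(q),q[:,2].max() if len(q) else None,np.median(q,0))
cv2.imwrite('pics/c11.png',np.vstack([cv2.resize(p[150:420],(640,300)),cv2.resize(load('d8')[1][170:290,170:330],(640,300))]))
E
```

```text
[ -1.    1.5 -22.7] [ 0.35209973 -0.34049401  0.02729351] 0.06410105910500413 [-0.02629737 -0.41012737 -0.0891442 ]
3271 -34.87996209199786 [ 11.91589812 -35.72749491 -72.6793224 ]
3162 -34.44899610741431 [ 11.88472784  36.50775954 -72.44139011]
```

View pics/c11.png

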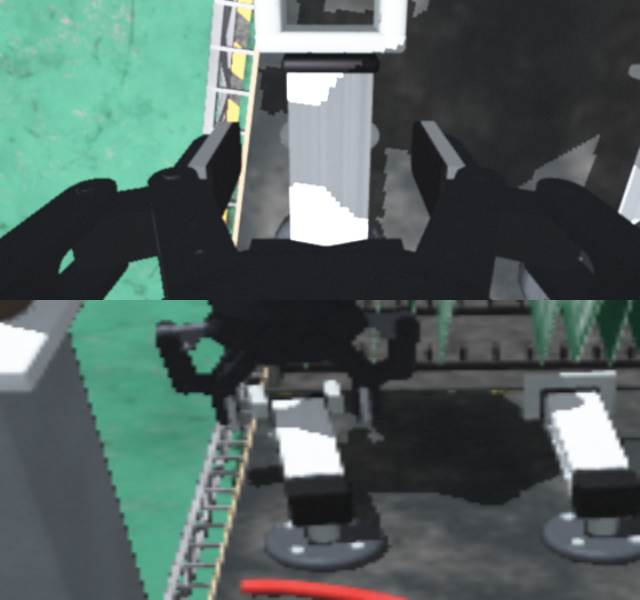

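Picture confirms: tips only just reach the sleeve top; buttons (285,133)/(373,133) still out. Descend 28 mm and close.

send_rows(
  increments=[
    [[-0.002,0.001,0.01],[0,0,0]],
    [[-0.002,0.001,0.02],[0,0,0]],
    [[-0.002,0.001,0.028],[0,0,0]],
    [[-0.002,0.001,0.028],[0,0,0]],
    [[-0.002,0.001,0.028],[0,0,0]],
  ],
)

```text
t: 8.22
ee_pos: [0.3531, -0.3428, -0.0013]
eef_rot: [-0.001, 0.65, 0.76, -0.0]
contact_force: [0.9, -0.6, -0.1]
grip_width: 0.0639
finger_force: 0.0
```

```bash
python3 - <<'E'
from h import *
v,s,R=tool([.3538,-.3413,.02]); print(v.round(1),s['ee_pos'],s['grip_width'],s['contact_force'])
E
```

```text
[  1.4   0.9 -21.3] [ 0.35311616 -0.3427898  -0.00126672] 0.06392968188167013 [ 0.87950845 -0.57601731 -0.08806579]
```

No contact at z≈−0.001 nominal, as expected. Close.

send_rows(
  increments=[
    [[0,0,0],[0,0,0]],
    [[0,0,0],[0,0,0]],
    [[0,0,0],[0,0,0]],
    [[0,0,0],[0,0,0]],
    [[0,0,0],[0,0,0]],
  ],
  gripper=1,
  squeeze=60,
)

```text
t: 8.63
ee_pos: [0.3541, -0.3436, 0.0002]
eef_rot: [0.0, 0.65, 0.76, 0.0]
contact_force: [-0.3, 0.1, 4.8]
grip_width: 0.0296
finger_force: 60.5
```

send_rows(
  increments=[
    [[0.002,0,0],[0,0,0]],
    [[0.004,0,0],[0,0,0]],
    [[0.006,0,0],[0,0,0]],
    [[0.008,0,0],[0,0,0]],
    [[0.01,0,0],[0,0,0]],
  ],
)

```text
t: 9.05
ee_pos: [0.3531, -0.3364, 0.0003]
eef_rot: [0.002, 0.651, 0.759, -0.001]
contact_force: [2.0, -6.8, 2.3]
grip_width: 0.0296
finger_force: 61.0
```

It slides now.

send_rows(
  increments=[
    [[0.004,0,0],[0,0,0]],
    [[0.008,0,0],[0,0,0]],
    [[0.012,0,0],[0,0,0]],
    [[0.015,0,0],[0,0,0]],
    [[0.018,0,0],[0,0,0]],
  ],
)

```text
t: 9.47
ee_pos: [0.3501, -0.3167, 0.0002]
eef_rot: [0.001, 0.65, 0.76, -0.0]
contact_force: [0.4, -1.9, 7.7]
grip_width: 0.0292
finger_force: 61.6
```

send_rows(
  increments=[
    [[0.0015,0,0],[0,0,0]],
    [[0.003,0,0],[0,0,0]],
    [[0.004,0,0],[0,0,0]],
    [[0.005,0,0],[0,0,0]],
    [[0.006,0,0],[0,0,0]],
  ],
)

```text
t: 9.88
ee_pos: [0.3495, -0.3117, 0.0003]
eef_rot: [0.002, 0.65, 0.76, -0.0]
contact_force: [1.3, -10.4, -0.2]
grip_width: 0.0295
finger_force: 60.6
```

send_rows(
  increments=[
    [[0.001,0,0],[0,0,0]],
    [[0.003,0,0],[0,0,0]],
    [[0.003,0,0],[0,0,0]],
  ],
)

```text
t: 10.13
ee_pos: [0.3496, -0.3114, 0.0003]
eef_rot: [0.004, 0.651, 0.759, -0.001]
contact_force: [2.1, -16.6, -6.6]
grip_width: 0.0294
finger_force: 60.9
```

send_rows(
  increments=[
    [[-0.003,0,0],[0,0,0]],
    [[-0.005,0,0],[0,0,0]],
    [[-0.005,0,0],[0,0,0]],
  ],
)

```text
t: 10.38
ee_pos: [0.3494, -0.3124, 0.0002]
eef_rot: [0.001, 0.65, 0.76, 0.0]
contact_force: [-0.2, -2.1, 7.0]
grip_width: 0.0293
finger_force: 63.2
```

Locked (17 N, no travel). Open and retreat straight up.

send_rows(
  increments=[
    [[0,0,0],[0,0,0]],
    [[0,0,0],[0,0,0]],
    [[0,0,0],[0,0,0]],
    [[0,0,0],[0,0,0]],
    [[0,0,0],[0,0,0]],
  ],
  gripper=-0.7,
)

```text
t: 10.8
ee_pos: [0.3487, -0.3115, -0.0004]
eef_rot: [-0.0, 0.65, 0.76, 0.0]
contact_force: [0.1, 0.6, -0.2]
grip_width: 0.0728
finger_force: 0.0
```

send_rows(
  increments=[
    [[0,0,-0.03],[0,0,0]],
    [[0,0,-0.06],[0,0,0]],
    [[0,0,-0.1],[0,0,0]],
    [[-0.02,0,-0.14],[0,0,0]],
    [[-0.04,0,-0.18],[0,0,0]],
  ],
)

```text
t: 11.22
ee_pos: [0.3542, -0.3478, 0.1762]
eef_rot: [-0.0, 0.649, 0.76, 0.0]
contact_force: [1.1, -0.8, 0.2]
grip_width: 0.0727
finger_force: 0.0
```

send_rows(
  increments=[
    [[0,0,0],[0,0,0]],
    [[0,0,0],[0,0,0]],
  ],
)

```text
t: 11.38
ee_pos: [0.3557, -0.3504, 0.1764]
eef_rot: [0.002, 0.651, 0.759, 0.0]
contact_force: [-0.9, 0.6, -0.6]
grip_width: 0.0726
finger_force: 0.0
```

```bash
python3 - <<'E'
from h import *
snap('wrist','w9'); snap('scene','s9')
a=load('w9')[1]; b=load('s9')[1]
cv2.imwrite('pics/c12.png',np.vstack([cv2.resize(a[60:340],(600,300)),cv2.resize(b[160:280,225:405],(600,300))]))
E
```

```text
(no output)
```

View pics/c12.png

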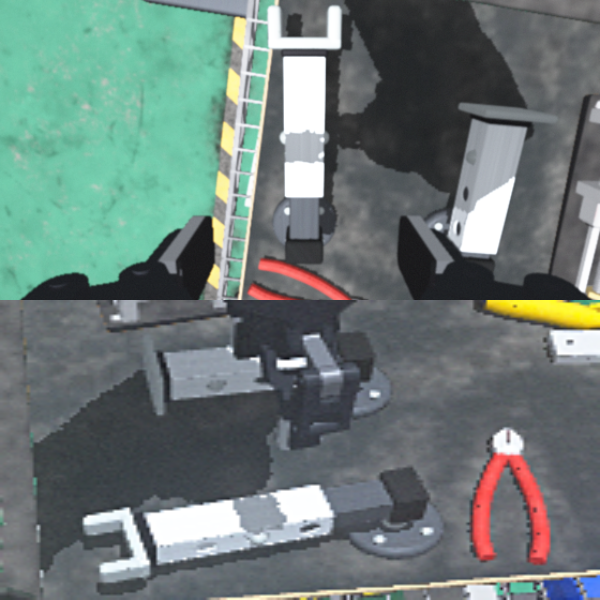

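The forked stop is extended: the inner tube now shows behind the sleeve, and the buttons are out in the middle holes at (283,138)/(325,138). The plate stop is unchanged, and the gripper is clear.

```bash
python3 -c "
from station import bot
print(bot.job_done())"
```

```text
the job is handed in; nothing more can be done
None
```

The forked stop is one hole longer: its sleeve moved out 32 mm and locked with both buttons out in the middle holes. The plate stop is untouched and the job is handed in at about 11.5 s. My first grips sat about 30 mm too high because the fingertips end above the stated TCP, so they missed the buttons and I pulled against the lock with up to about 70 N at the wrist before regripping lower.

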